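# Edge-join two offcuts in the ratchet clamp

### The arm

A 7-joint arm with a two-finger parallel gripper is mounted at the origin on a cart in front of the work surface, level with it; the furniture and walls round the work are solid. World frame = base frame: x ahead of the robot, y to its left, z up, the work surface at z = 0. Lengths are in m, angles in rad, forces in N, time in s.
With the tool pointing down it reaches from about 0.425 to 0.925 m from the base axis. Payload 6.8 kg.
Tool frame: the origin (TCP) lies on the centre line of the jaws, within the pads' length; the fingertips stand ahead of it and the grasp point (between the pads) lies 11 mm behind it (r.tcp_to_tips is the z of the fingertips in the tool frame, in m); z points along the fingers, y is the line along which they close (so a half turn about z gives the same grasp; the last joint's range is limited). The gripper opens to 85 mm and grips with 20 to 120 N. Pads are 22 mm wide; open, the fingers measure 114 mm over their backs; the gripper's body (76 mm by 85 mm) begins 54 mm behind the grasp point. The pads swing forward as they close: fully open they stand 13 mm farther back than shut.
Start: joints at [0.995, 0.477, 0.022, 1.555, -0.011, 1.109, -0.083], TCP at [0.304, -0.602, 0.213] pointing down, gripper open.
Joint ranges: [-2.96, 2.96], [-0.34, 2.1], [-1.41, 1.46], [0.24, 2.44], [-1.37, 4.51], [0.17, 1.92], [-2.96, 2.96]. Speed limits (rad/s): [2.39, 2.39, 3.14, 3.14, 3.14, 3.14, 3.14].

### API

Orientations are given as a rotation vector (axis times angle).
In Python, from bench import r, optics gives the robot as it stands.
- The arm moves only by the shell command python3 -m creep 'ROWS' [FORCE]. ROWS is a JSON object whose one key "rows" holds a list of rows, each a list of 7 numbers: the shift along the tool's x, y, z in units of 25 mm (1.0 is 25 mm), then the turn, a rotation vector about the tool's x, y, z in units of 8 degrees (1.0 is 8 degrees), then the finger opening in mm, from 0 to 85.4. A call has 1 to 10 rows; each row is the pose to reach, as a shift and turn from the pose commanded when the call began, along the tool's axes at that moment; what a row does not reach only later rows make up. A row lasts 1/8 s, in which the tool goes at most 62.5 mm and 10.7 degrees, less where a joint would pass 70% of its speed; a pose out of reach is approached as far as the arm can. A call with a gripper value outside its range is refused whole. The fingers move at their own pace and stop on an object; FORCE is the grip in N (left out, the last holds). Time passes only in rows, so rows that repeat a pose let the fingers close. It gives the time, the measured TCP pose, the force, the opening and the grip force at its end, in the units of the state.
- r.get_obs(): the state, without advancing time (a new reading comes with each control period).
- optics.grab_frame(name): name is "scene" or "top"; returns a dict with "color" (420x560x3 uint8, blue, green, red), "K" (3x3 intrinsics, pixels), "R" (3x3) and "t" (3): a world point X has camera coordinates R X + t. Camera axes: x right, y down, z forward; pixel columns grow to the right and rows downward; lengths in m; the calibration is good to about 2 mm. A picture is of the moment at which its call begins. There is no depth.
- r.hand_in(): hands the job in; it is judged then, once.
The state is a dict: "clock": time; "joints": joint angles; "qvel": joint speeds; "tau": joint torques, N m; "tcp_pos": TCP position; "orientation": TCP orientation; "contact_force": force on the tool from outside, world axes, zero at the start; "moment": the same for the moment, N m; "grip_width": finger opening in m; "gripper_force": force on a finger pad.
Only numpy, scipy, OpenCV 4.12 (cv2) and the standard library are available. Lean on these libraries where they do the work, as an engineer would, in place of code of your own. Each camera call takes 0.05 s, during which the arm holds its last target. There are 200 camera calls.

### The job

The two offcuts are to be edge-joined: lay the short offcut flat on the board of the ratchet clamp, between the pad and the long offcut, centred and with its long edge against the long offcut's. Then pump the clamp's lever by its cross grip in full short strokes, one tooth each, without forcing it against its stops, until the spring pad bears firmly on the joint, and no further: another stroke or two on a tight joint starves it. Lay the lever back on its rest stop, let go, and leave the other things on the bench where they stand.

Things in the scene. Friction and masses are not known exactly. Their poses are not given: they have to be found in the camera images.
- ratchet_clamp: Clamp on a plywood board, 110 mm across (its x), 426 mm long (its y, -192 to +234), top 15 mm above the bench. Origin at bench height on the centre line; +y runs from lever to stop. Along y: two steel cheek plates (-100 to +4, 53 mm apart outside, 101 mm high) with lever and toothed bar between them, sprung pad, open bed, stop. The short offcut goes on the bed against the long one.
- bar_guide (a point): Fixed point where the 16 mm toothed bar leaves the cheeks towards the pad: clamp x 0, y 4, z 40 mm. A full lever stroke pushes the bar 7 mm (one tooth, 68 mm in all) towards the stop and the holding pawl keeps it there; under load a stroke ending below 0.32 rad may slip back. The first stroke only closes the gap.
- pad_home (a point): Fixed point: where the pad's face is with the bar fully back: clamp y 66, z 36 mm. The pad (cork-faced plate 64 mm wide, 17 to 55 mm above the bench) starts 0 to 26 mm ahead of it; its place is not reported. It backs off on a spring of 4 N per mm, 20 mm at most, so once the gaps are closed each tooth adds about 25 to 28 N. Right kept clamping force: 8 to 52 N; over 80 N spoils the work.
- lever_pin (a point): Middle of the lever's hinge pin: clamp x 0, y -60, z 90 mm. The hinge axis is the clamp's x.
- grip_mid (a point): Middle of the lever's wooden cross grip, a round bar 17 mm thick and 110 mm long along the clamp's x, 130 mm from the hinge pin (220 mm above the bench when upright). A steel stem 12 mm thick carries it from below at its middle; nothing else is near. Grip it from above, fingers closing along the clamp's y. Its rubber stops give about 1 mm per 7.5 N at the grip.
- lever (a joint): Lever angle (rad). 0: upright at its rubber rest stop; 0.34: at its rubber stroke stop, grip pulled to the clamp's -y, away from the pad; 0.03 past either (30 N) is forced. It stays where left. Idle strokes take 1 to 3 N at the grip. Held still at a full stroke's end once the pad bears, it pulls back some 4 N plus 0.25 N per N of kept clamping force more than at idle strokes' ends.
- stop: Steel angle across the board, 70 mm wide, 44 mm high: the fixed jaw. Origin on the board's top (15 mm above the bench) at the middle of its face, which looks to the clamp's -y; axes as the clamp's. Fixed, but its place along the board varies.
- offcut_long: Plain wooden block 30 x 75 x 22 mm (its x, y, z), origin at the centre of its underside. It lies loose on the board just before the stop, long side across the board.
- offcut_short: Plain wooden block 45 x 60 x 20 mm (its x, y, z), origin at the centre of its underside, lying flat on the bench at the left: the one to bring. In the clamp its y lies along the clamp's x, either way round.
- sanding_block: Cork sanding block 45 x 85 x 28 mm, a bystander, larger than the offcuts; origin under its centre.
- glue_bottle: Round glue bottle with a spout, 58 mm wide, 164 mm high, a bystander; origin under its centre.
- wax_pot: Round flat pot, 91 mm wide, 44 mm high, a bystander; origin under its centre.
Mind the look-alikes: they are no part of the job. Of the things shaped like the offcut_long, the wooden one is meant.

How it is judged:
On the way, in this order (a step that is already met when the one before it is completed fails the run):
1. the short offcut lies flat on the board between pad and long offcut, centred, long edge towards the long offcut, and is let go (x of offcut_short in the frame of ratchet_clamp between -0.012 and 0.012 m and z of offcut_short in the frame of ratchet_clamp below 0.019 m and y of offcut_short in the frame of ratchet_clamp between 0.07 and 0.16 m and angle between offcut_short's own z axis and vertical below 0.06 rad and angle between the y axis of offcut_short and the x axis of ratchet_clamp, either way round below 0.15 rad and horizontal distance between offcut_short and offcut_long below 0.055 m and contact force between the fingers and offcut_short below 0.1 N), for 0.2 s.
2. the clamp presses the joint together with at least 8 N (contact force between ratchet_clamp and offcut_short above 8 N and contact force between offcut_short and offcut_long above 8 N), for 0.2 s.
At the end, for the whole second after the job is handed in: both offcuts flat on the board, long edges together and square to the clamp (0.06 rad), middles within 12 mm of its centre line and 41 mm of each other; the clamp alone holds the joint with 8 to 52 N; lever on its rest stop (under 0.05 rad); all at rest (all of step 2 and x of offcut_short in the frame of ratchet_clamp between -0.012 and 0.012 m and z of each of offcut_short, offcut_long in the frame of ratchet_clamp below 0.019 m and y of offcut_short in the frame of ratchet_clamp between 0.07 and 0.16 m and angle between offcut_short's own z axis and vertical below 0.06 rad and x of offcut_long in the frame of ratchet_clamp between -0.012 and 0.012 m and angle between the y axis of offcut_short and the y axis of offcut_long, either way round below 0.06 rad and angle between the y axis of offcut_long and the x axis of ratchet_clamp, either way round below 0.06 rad and horizontal distance between offcut_short and offcut_long below 0.041 m and contact force between offcut_short and offcut_long below 52 N and value of joint lever below 0.05 rad and linear speed of each of offcut_short, offcut_long below 0.01 m/s); the robot touches nothing.
It fails at once if the joint is squeezed with more than 80 N (contact force between offcut_short and offcut_long above 80 N).
It fails at once if the lever is forced more than 0.03 rad into one of its rubber stops (value of joint lever above 0.37 rad or value of joint lever below -0.03 rad).
It fails at once if a bystander (sanding block, glue bottle, wax pot) is moved more than 30 mm (distance of any of sanding_block, glue_bottle, wax_pot from where it was at the start of the episode above 0.03 m).
It also fails if it takes over 72 s, if anything falls off the work surface, if the arm or the gripper's body presses on something with over 40 N, if the wrist force passes 120 N, or if a joint passes its speed limit or range.

## Working session

There is one attempt and no reset: what is moved stays moved. The work goes in short steps, Python scripts to look and compute and a shell command to move; the robot and the scene stay as the last step left them, time stands still between calls to the robot, and variables do not carry over. Pictures are saved under pics/ and viewed, at most 10 in all, crops included, and the job is handed in when it is done.

```bash
ls; mkdir -p pics; python3 - <<'E'
from bench import r, optics
import cv2
print(r.get_obs(), r.tcp_to_tips)
for n in("scene","top"):
    f=optics.grab_frame(n); cv2.imwrite(f"pics/{n}0.png",cv2.resize(f["color"],(784,588),interpolation=cv2.INTER_CUBIC))
    print(n,f["K"],f["R"],f["t"])
E
```

```text
pics
{'clock': 0.0, 'joints': array([ 0.99490041,  0.47780972,  0.02231354,  1.55646774, -0.01148284,
        1.10934076, -0.08308432]), 'qvel': array([ 0.00100991,  0.00037295,  0.00025362,  0.00095794,  0.00153886,
       -0.0001626 ,  0.00070829]), 'tau': array([-3.78970235e-04, -5.96448076e+01,  1.60792049e+00, -2.81201416e+01,
        1.25051202e-02,  9.34409327e-03, -1.02103900e-05]), 'tcp_pos': array([ 0.30406986, -0.60190346,  0.21161195]), 'orientation': array([-3.05426567e+00, -7.27815474e-01,  9.10538570e-04]), 'contact_force': array([-0.25098197, -0.15653831,  0.39718327]), 'moment': array([ 0.02529157, -0.02867029,  0.03795765]), 'gripper_force': 0.0, 'grip_width': 0.08536417768610097} 0.008
scene [[414.77354756   0.         277.83888323]
 [  0.         414.77354756 209.31383422]
 [  0.           0.           1.        ]] [[-0.69169429 -0.72176564 -0.02476633]
 [-0.33685894  0.35277879 -0.87296803]
 [ 0.63881537 -0.59548424 -0.48714828]] [0.53429876 0.25448604 0.73539038]
top [[386.94588196   0.         287.00200345]
 [  0.         386.94588196 206.74499456]
 [  0.           0.           1.        ]] [[ 0.02133227 -0.99976616  0.00354413]
 [-0.99714047 -0.02153303 -0.07243765]
 [ 0.07249702 -0.00198874 -0.99736665]] [0.12741019 0.59980659 1.06747092]
```

View pics/scene0.png

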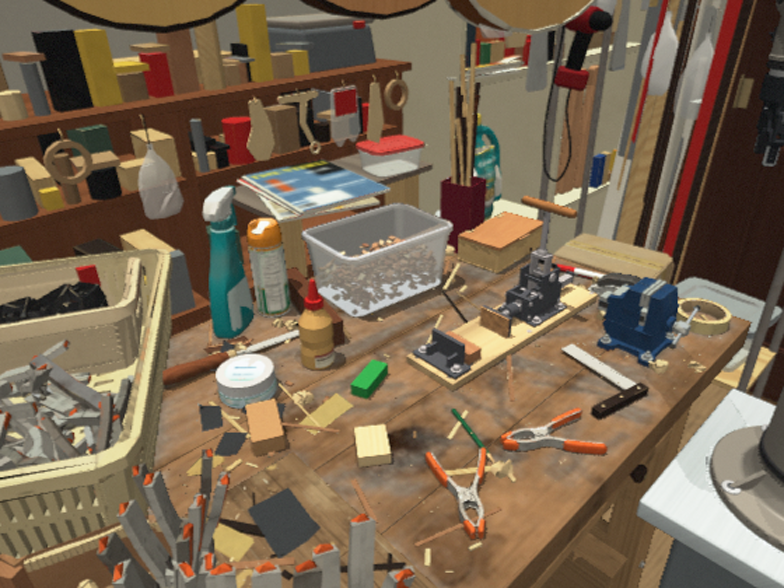

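View pics/top0.png

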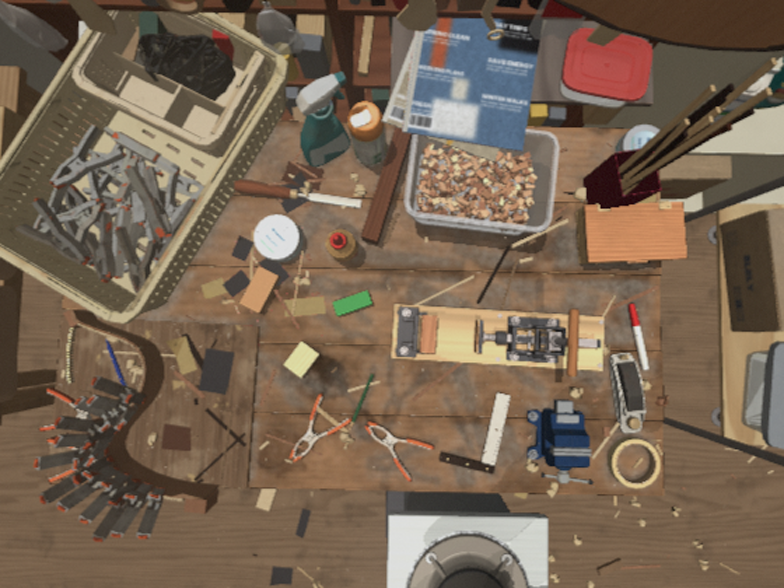

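Candidates in the top view (784 px wide picture): the pale wooden block (301,359), the orange cork block (259,287) which is the sanding block, the green block (352,302) which is a look-alike, and the brown block in the clamp (428,333) which is the long offcut. I choose the pale block at (301,359) as the short offcut and will check it in a close crop.

```bash
cat > h.py <<'E'
from bench import r, optics
import cv2, numpy as np
from scipy.spatial.transform import Rotation as Ro
def crop(n,x0,y0,w,h,s,out):
    f=optics.grab_frame(n); cv2.imwrite(out,cv2.resize(f["color"][y0:y0+h,x0:x0+w],None,fx=s,fy=s,interpolation=cv2.INTER_CUBIC)); return f
def back(f,uv,z):
    d=f["R"].T@np.linalg.solve(f["K"],[*uv,1.]); c=-f["R"].T@f["t"]
    return c+d*(z-c[2])/d[2]
def proj(f,X):
    p=(f["R"]@np.asarray(X)+f["t"]); p=f["K"]@p; return p[:2]/p[2]
E
python3 - <<'E'
from h import *
crop("top",180,200,260,90,3,"pics/a.png")
crop("scene",240,165,200,175,3.4,"pics/b.png")
E
```

```text
(no output)
```

View pics/a.png

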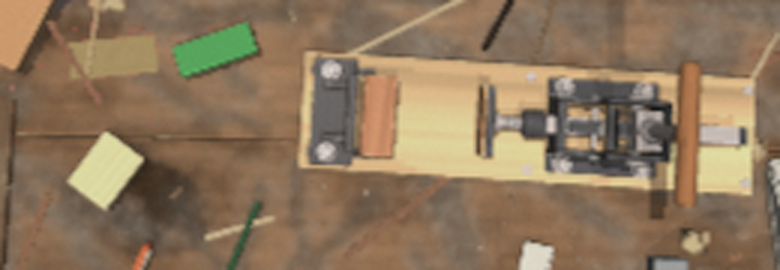

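View pics/b.png

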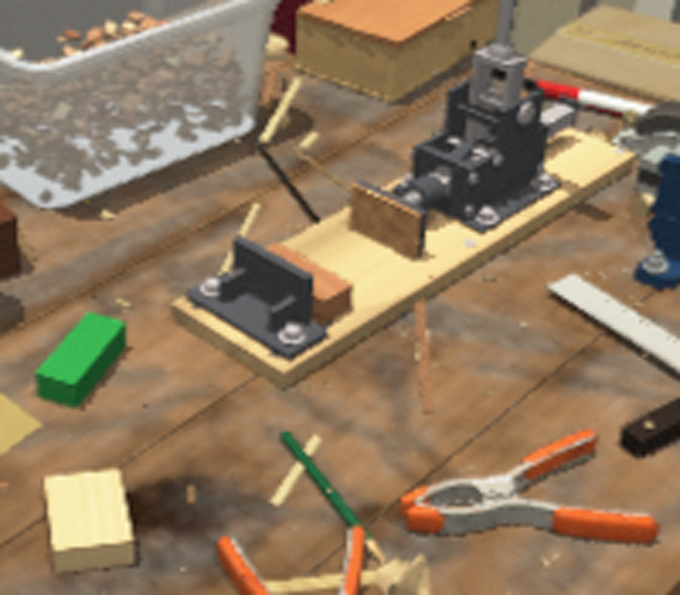

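The crops show the pale 60x45 block, the short offcut, with its top corners at (105,131), (144,158), (107,209), (69,181) in the top crop. The board corners are at (305,52), (756,78), (752,192), (299,166), the stop is on the left, the brown long offcut at x 362–398, the pad face at x≈478 and the cross grip at (689,133).

```bash
python3 - <<'E'
from h import *
f=optics.grab_frame("top"); g=optics.grab_frame("scene")
def P(px,z): return back(f,[180+(px[0]+.5)/3-.5,200+(px[1]+.5)/3-.5],z)
S=lambda px,z: back(g,[240+(px[0]+.5)/3.4-.5,165+(px[1]+.5)/3.4-.5],z)
o=np.array([P(c,.02) for c in[(105,131),(144,158),(107,209),(69,181)]])
print("short",o.mean(0),o[:, :2],[np.linalg.norm(o[i]-o[i-1]) for i in range(4)])
os=np.array([S(c,.02) for c in[(45,479),(122,470),(133,543),(55,556)]]);print("scene short",os.mean(0))
b=np.array([P(c,.015) for c in[(305,52),(756,78),(752,192),(299,166)]])
print("board",b,[np.linalg.norm(b[i]-b[i-1]) for i in range(4)])
bs=np.array([S(c,.015) for c in[(172,309),(283,374),(636,155)]]);print("scene board",bs)
ey=((b[0]+b[3])-(b[1]+b[2]))[:2]; ey/=np.linalg.norm(ey); ex=np.array([ey[1],-ey[0]])
# blend: centre of board at y=21
c=b.mean(0)[:2]-ey*.021
print("clamp o",c,"yaw ey",np.degrees(np.arctan2(ey[1],ey[0])),"ex",ex)
L=lambda p:(float((p[:2]-c)@ex),float((p[:2]-c)@ey))
print("long",[L(P(p,.037)) for p in[(365,75),(398,76),(393,157),(360,157)]])
print("pad",[L(P(p,.055)) for p in[(478,85),(478,155)]])
print("grip",[L(P(p,.22)) for p in[(690,62),(688,205),(679,133),(699,133)]])
print("grip world",P((689,133),.22))
for e in[(0,4)]: print()
E
```

```text
short [0.45428301 0.3379292  0.02      ] [[0.49008443 0.3403538 ]
 [0.46583833 0.3032057 ]
 [0.41808748 0.33598697]
 [0.44312183 0.37217034]] [np.float64(0.05672545859088576), np.float64(0.04436051042097285), np.float64(0.05792025205401396), np.float64(0.04399949232244397)]
scene short [0.44960579 0.34141733 0.02      ]
board [[ 0.56801577  0.15563459  0.015     ]
 [ 0.55264994 -0.26948421  0.015     ]
 [ 0.44604045 -0.26512467  0.015     ]
 [ 0.46123193  0.15885519  0.015     ]] [np.float64(0.10683239451303703), np.float64(0.4253964083357221), np.float64(0.10669858560846814), np.float64(0.4242519243627286)]
scene board [[ 0.55965506  0.16246691  0.015     ]
 [ 0.45650961  0.16348282  0.015     ]
 [ 0.43846697 -0.25825977  0.015     ]]
clamp o [ 0.50622926 -0.07601619] yaw ey 87.93893277093369 ex [ 0.99935306 -0.03596465]
long [(0.03441511068589756, 0.17697092839002398), (0.035240691937651655, 0.1465469884865122), (-0.03915190822634515, 0.14722624322007147), (-0.04088091105762503, 0.17744671866541356)]
pad [(0.030735957615075624, 0.07495272724066257), (-0.032256321073942516, 0.07195406250904038)]
grip [(0.053404976334525206, -0.06379450874379479), (-0.05516676322644402, -0.06600244747574448), (-0.0011795613399836042, -0.05727235817113099), (-0.00030673107972685075, -0.07250879249769124)]
grip world [ 0.50315283 -0.14083783  0.22      ]
```

```bash
cat >> h.py <<'E'
def to(p,yaw,q=None):
    "shift/turn in creep units to TCP p, tool pointing down with its y at yaw (deg)"
    s=r.get_obs(); R=Ro.from_rotvec(s["orientation"]).as_matrix()
    y=np.array([np.cos(np.radians(yaw)),np.sin(np.radians(yaw)),0]); z=np.array([0,0,-1.])
    T=np.c_[np.cross(y,z),y,z]
    print("shift",np.round(R.T@(np.array(p)-s["tcp_pos"])/.025,2),"turn",np.round(np.degrees(Ro.from_matrix(R.T@T).as_rotvec())/8,2))
E
python3 -c "
from h import *
to([.452,.34,.31],-34.5)"
```

```text
shift [ 22.27 -30.98  -3.89] turn [-0.   -0.   -3.59]
```

```bash
python3 -m creep '{"rows":[[0,0,-2.4,0,0,0,85],[1.5,-1.5,-3.9,0,0,0,85],[3,-3,-3.9,0,0,-0.5,85],[4.6,-4.5,-3.9,0,0,-1,85],[6.2,-6.1,-3.9,0,0,-1.5,85],[7.8,-7.7,-3.9,0,0,-2,85],[9.4,-9.3,-3.9,0,0,-2.5,85],[11,-10.8,-3.9,0,0,-3,85],[12.5,-12.3,-3.9,0,0,-3.3,85],[13.9,-13.7,-3.9,0,0,-3.6,85]]}' 30; python3 -c "
from h import *
to([.452,.34,.31],-34.5);to([.452,.34,.1],-34.5)"
```

```text
clock: 1.55
tcp_pos: [0.4605, -0.1382, 0.3104]
orientation: [2.777, 1.468, 0.001]
contact_force: [0.4, 0.3, 0.6]
grip_width: 0.085
gripper_force: 0.0
shift [ 1.561e+01 -1.106e+01  1.000e-02] turn [ 0.01 -0.    0.03]
shift [ 15.61 -11.06   8.41] turn [ 0.01 -0.    0.03]
```

```bash
python3 -m creep '{"rows":[[1.6,-1.1,0,0,0,0,85],[3.3,-2.4,0,0,0,0,85],[5.1,-3.6,0,0,0,0,85],[6.9,-4.9,0,0,0,0,85],[8.7,-6.2,1,0,0,0,85],[10.5,-7.4,2.5,0,0,0,85],[12.2,-8.6,4,0,0,0,85],[13.8,-9.8,5.5,0,0,0,85],[15,-10.7,7,0,0,0,85],[15.6,-11.06,8.4,0,0,0,85]]}'; python3 -c "
from h import *
f=crop('top',170,200,130,120,3,'pics/c1.png');g=crop('scene',190,240,130,120,3,'pics/c2.png')
cv2.imwrite('pics/c.png',np.hstack([cv2.imread('pics/c1.png'),cv2.imread('pics/c2.png')]))
print(r.get_obs()['tcp_pos'])
t=r.get_obs()['tcp_pos']-[0,0,.008]
print(proj(f,t),proj(g,t))
"
```

```text
clock: 2.8
tcp_pos: [0.4512, 0.3408, 0.0987]
orientation: [-2.775, -1.469, -0.0]
contact_force: [-0.2, -0.5, -0.1]
grip_width: 0.0851
gripper_force: 0.0
[0.44957672 0.33856732 0.09656324]
[210.01028606 259.48656287] [265.45136413 286.72399259]
```

View pics/c.png

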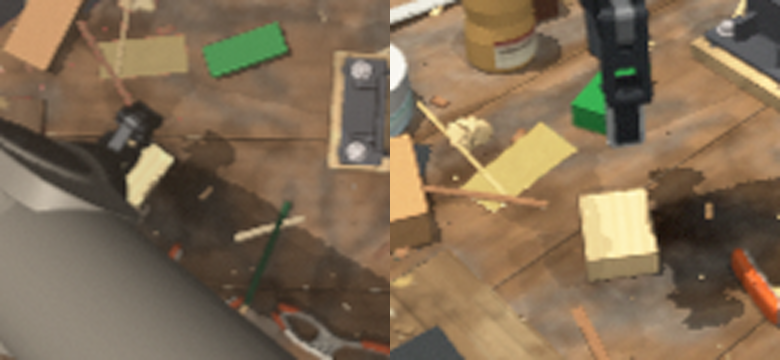

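The top view is hidden by the arm. The scene half shows the fingers lined up over the pale block, near fingertip at crop (236,143), block top at about (230,225).

```bash
python3 -c "
from h import *
g=optics.grab_frame('scene');t=r.get_obs()['tcp_pos'];print(t)
u=np.array([.824,-.566,0])
for w in(.0425,.05,.057): print(w,[ (proj(g,t-w*u+[0,0,dz])-[190,240])*3 for dz in(-.008,.005)],[ (proj(g,t+w*u+[0,0,dz])-[190,240])*3 for dz in(-.008,.005)])
to([.452,.34,.013],-34.5)"
```

```text
[0.4509032  0.33783646 0.09853809]
0.0425 [array([235.3086284 , 181.52815854]), array([234.52064746, 164.67566134])] [array([216.89477515,  94.94056067]), array([216.03408984,  78.9395934 ])]
0.05 [array([237.1099346, 189.998454 ]), array([236.33060641, 173.06980193])] [array([215.42801731,  88.04341449]), array([214.56277328,  72.1159922 ])]
0.057 [array([238.82002915, 198.03984421]), array([238.04916985, 181.04007277])] [array([214.0797586 ,  81.70348764]), array([213.21048442,  65.84441197])]
shift [ 0.11 -0.01  3.42] turn [-0.01  0.02  0.03]
```

```bash
python3 -m creep '{"rows":[[0.1,0,1,0,0,0,85],[0.1,0,2,0,0,0,85],[0.1,0,2.8,0,0,0,85],[0.1,0,3.4,0,0,0,85],[0.1,0,3.4,0,0,0,85]]}'; python3 -m creep '{"rows":[[0,0,0,0,0,0,50],[0,0,0,0,0,0,50],[0,0,0,0,0,0,50],[0,0,0,0,0,0,50],[0,0,0,0,0,0,50],[0,0,-0.6,0,0,0,50],[0,0,-2,0,0,0,50],[0,0,-3.5,0,0,0,50],[0,0,-3.5,0,0,0,50]]}' 40;python3 -c "
from h import *
crop('scene',190,220,130,120,4,'pics/d.png')"
```

```text
clock: 3.58
tcp_pos: [0.4535, 0.3394, 0.0146]
orientation: [2.779, 1.465, -0.002]
contact_force: [0.4, 0.1, 1.3]
grip_width: 0.0852
gripper_force: 0.0
clock: 4.7
tcp_pos: [0.4555, 0.3418, 0.1065]
orientation: [-2.778, -1.465, -0.01]
contact_force: [-0.0, -0.3, 0.3]
grip_width: 0.0502
gripper_force: 0.0
```

View pics/d.png

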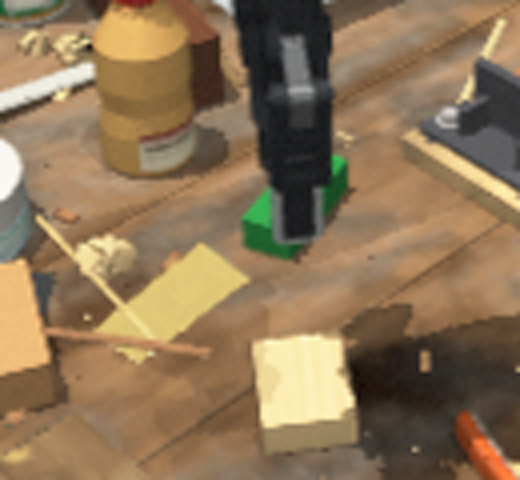

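The pads closed above the block, which hasn't moved (corner still at pixel (253,306)). I need to go lower, so I'll measure the tip height from this picture (tip bottom at crop (296,240)).

```bash
python3 -c "
from h import *
g=optics.grab_frame('scene');t=r.get_obs()['tcp_pos'];print(t)
u=np.array([.824,-.566,0])
for w in(.025,.032,.04): print(w,[ np.round((proj(g,t-w*u+[0,0,dz])-[190,220])*4) for dz in(-.008,0,.01,.02)])
to([.453,.3395,.003],-34.5)"
```

```text
[0.45393885 0.33990974 0.10328876]
0.025 [array([300., 287.]), array([299., 274.]), array([298., 256.]), array([298., 239.])]
0.032 [array([302., 297.]), array([301., 284.]), array([301., 266.]), array([300., 249.])]
0.04 [array([305., 309.]), array([304., 295.]), array([303., 278.]), array([302., 260.])]
shift [-0.04 -0.02  4.01] turn [ 0.01 -0.01  0.01]
```

```bash
python3 -m creep '{"rows":[[0,0,0,0,0,0,82],[0,0,1,0,0,0,82],[0,0,2,0,0,0,82],[0,0,3,0,0,0,82],[0,0,3.6,0,0,0,82],[0,0,3.8,0,0,0,82],[0,0,4,0,0,0,82],[0,0,4,0,0,0,82]]}'; python3 -m creep '{"rows":[[0,0,0,0,0,0,50],[0,0,0,0,0,0,50],[0,0,0,0,0,0,50],[0,0,0,0,0,0,50],[0,0,0,0,0,0,50]]}' 40
```

```text
clock: 5.8
tcp_pos: [0.4539, 0.3401, 0.0028]
orientation: [-2.779, -1.465, -0.001]
contact_force: [0.1, -0.0, 0.3]
grip_width: 0.0824
gripper_force: 0.0
clock: 6.42
tcp_pos: [0.4537, 0.34, 0.0026]
orientation: [2.779, 1.465, 0.0]
contact_force: [0.2, 0.3, 0.7]
grip_width: 0.0499
gripper_force: 0.0
```

```bash
python3 -c "
from h import *
crop('scene',220,260,80,80,7,'pics/e.png')"
```

```text
(no output)
```

View pics/e.png

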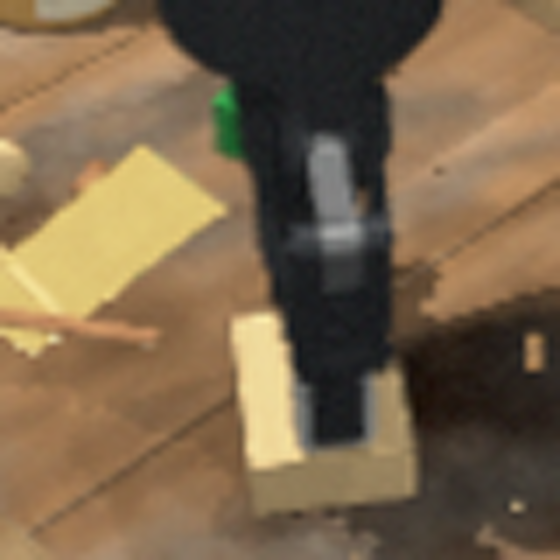

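The near fingertip sits at (335,445), level with or just above the block's top edge. So the tips stand about 17 mm higher than stated for this opening. I'll open and feel downwards in small steps.

```bash
python3 -m creep '{"rows":[[0,0,-0.2,0,0,0,82],[0,0,-0.2,0,0,0,82],[0,0,0,0,0,0,82],[0,0,0.2,0,0,0,82],[0,0,0.2,0,0,0,82]]}'; python3 -m creep '{"rows":[[0,0,0.12,0,0,0,82],[0,0,0.12,0,0,0,82]]}'; python3 -m creep '{"rows":[[0,0,0.12,0,0,0,82],[0,0,0.12,0,0,0,82]]}'
```

```text
clock: 7.1
tcp_pos: [0.4533, 0.3396, -0.0031]
orientation: [2.779, 1.465, -0.002]
contact_force: [-0.3, -0.5, -0.4]
grip_width: 0.0823
gripper_force: 0.0
clock: 7.35
tcp_pos: [0.4536, 0.3399, -0.0057]
orientation: [2.779, 1.465, -0.001]
contact_force: [-0.7, 0.2, 0.1]
grip_width: 0.0819
gripper_force: 0.0
clock: 7.6
tcp_pos: [0.4536, 0.3398, -0.0086]
orientation: [2.779, 1.465, -0.0]
contact_force: [-0.4, -0.1, -1.1]
grip_width: 0.0821
gripper_force: 0.0
```

```bash
python3 -m creep '{"rows":[[0,0,0.12,0,0,0,82],[0,0,0.12,0,0,0,82]]}'; python3 -m creep '{"rows":[[0,0,0,0,0,0,50],[0,0,0,0,0,0,50],[0,0,0,0,0,0,50],[0,0,0,0,0,0,50],[0,0,0,0,0,0,50]]}' 40
```

```text
clock: 7.85
tcp_pos: [0.4536, 0.3398, -0.0116]
orientation: [2.779, 1.465, -0.001]
contact_force: [-0.0, 0.1, -0.3]
grip_width: 0.0821
gripper_force: 0.0
clock: 8.48
tcp_pos: [0.4538, 0.3402, -0.0111]
orientation: [-2.779, -1.465, -0.001]
contact_force: [-0.3, -0.3, 6.2]
grip_width: 0.0583
gripper_force: 43.3
```

```bash
python3 -c "
from h import *
to([.5093,.0471,.09],-2.06)"
```

```text
shift [-8.42  8.45 -4.05] turn [ 0.   -0.   -4.04]
```

```bash
python3 -m creep '{"rows":[[0,0,-1.2,0,0,0,50],[0,0,-2.7,0,0,0,50],[-0.8,0.8,-4.05,0,0,-0.4,50],[-2.2,2.2,-4.05,0,0,-1,50],[-3.7,3.7,-4.05,0,0,-1.8,50],[-5.2,5.2,-4.05,0,0,-2.6,50],[-6.6,6.6,-4.05,0,0,-3.3,50],[-7.8,7.8,-4.05,0,0,-3.8,50],[-8.42,8.45,-4.05,0,0,-4.04,50],[-8.42,8.45,-4.05,0,0,-4.04,50]]}'; python3 -c "
from h import *
to([.5093,.0471,.02],-2.06)"
```

```text
clock: 9.72
tcp_pos: [0.509, 0.0445, 0.0893]
orientation: [-2.266, -2.176, 0.002]
contact_force: [1.0, 0.1, 0.5]
grip_width: 0.0586
gripper_force: 43.4
shift [0.1  0.01 2.77] turn [-0.01  0.01 -0.03]
```

```bash
python3 -m creep '{"rows":[[0.05,0,0.9,0,0,0,50],[0.05,0,1.8,0,0,0,50],[0.05,0,2.5,0,0,0,50],[0.05,0,2.75,0,0,0,50],[0.05,0,2.75,0,0,0,50]]}';python3 -c "
from h import *
f=crop('top',270,190,100,100,3.9,'pics/c1.png');g=crop('scene',270,180,100,100,3.9,'pics/c2.png')
cv2.imwrite('pics/f.png',np.hstack([cv2.imread('pics/c1.png'),cv2.imread('pics/c2.png')]))
print(r.get_obs()['tcp_pos'])"
```

```text
clock: 10.35
tcp_pos: [0.5088, 0.0489, 0.0208]
orientation: [-2.26, -2.181, 0.001]
contact_force: [-0.8, 0.1, -0.3]
grip_width: 0.0588
gripper_force: 44.7
[0.50916223 0.04878731 0.02123015]
```

View pics/f.png

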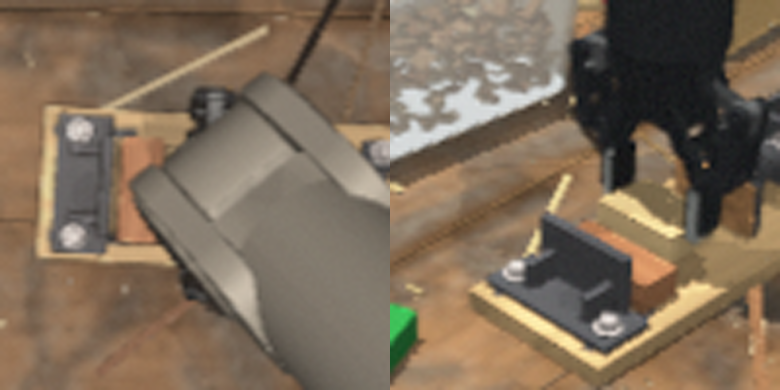

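```bash
python3 -m creep '{"rows":[[-0.05,0,0.25,0,0,0,50],[-0.05,0,0.45,0,0,0,50],[-0.05,0,0.55,0,0,0,50]]}';python3 -m creep '{"rows":[[0,0,0.05,0,0,0,50],[0,0,0.05,0,0,0,50]]}'
```

```text
clock: 10.82
tcp_pos: [0.5088, 0.0468, 0.0069]
orientation: [-2.261, -2.18, 0.001]
contact_force: [0.0, 0.3, -0.6]
grip_width: 0.0584
gripper_force: 44.7
clock: 11.08
tcp_pos: [0.5091, 0.047, 0.006]
orientation: [-2.261, -2.181, 0.0]
contact_force: [1.1, 0.4, -0.8]
grip_width: 0.0586
gripper_force: 44.7
```

```bash
python3 -m creep '{"rows":[[0,0,0.08,0,0,0,50],[0,0,0.08,0,0,0,50]]}';python3 -m creep '{"rows":[[0,0,0,0,0,0,70],[0,0,0,0,0,0,80],[0,0,0,0,0,0,82],[0,0,0,0,0,0,82]]}'; python3 -c "
from h import *
to([.5028,-.1325,.285],-92.06)"
```

```text
clock: 11.32
tcp_pos: [0.5094, 0.0471, 0.0043]
orientation: [2.261, 2.181, 0.001]
contact_force: [-0.7, 0.0, 0.8]
grip_width: 0.0589
gripper_force: 44.9
clock: 11.82
tcp_pos: [0.5091, 0.0469, 0.0041]
orientation: [-2.261, -2.181, 0.0]
contact_force: [-0.0, -0.5, 0.5]
grip_width: 0.0823
gripper_force: 0.0
shift [-7.180e+00  1.000e-02 -1.124e+01] turn [-0.    0.   11.25]
```

```bash
python3 -m creep '{"rows":[[0,0,-1,0,0,0,82],[0,0,-2.8,0,0,0,82],[0,0,-4.8,0,0,0,82],[0,0,-6.8,0,0,0.7,82],[0,0,-8.8,0,0,1.8,82],[0,0,-10.5,0,0,3,82],[-0.8,0,-11.2,0,0,4.2,82],[-2.4,0,-11.2,0,0,5.4,82],[-4,0,-11.2,0,0,6.6,82],[-5.6,0,-11.2,0,0,7.8,82]]}';python3 -c "
from h import *
to([.5028,-.1328,.285],-92.06)"
```

```text
clock: 13.08
tcp_pos: [0.5037, -0.0941, 0.2842]
orientation: [3.065, 0.686, 0.0]
contact_force: [-0.4, -0.1, 0.0]
grip_width: 0.0819
gripper_force: 0.0
shift [-0.69  1.38 -0.03] turn [ 0.   -0.    3.41]
```

```bash
python3 -m creep '{"rows":[[-0.4,0.8,0,0,0,1.1,82],[-0.69,1.38,0,0,0,2.2,82],[-0.69,1.38,0,0,0,3.4,82],[-0.69,1.38,0,0,0,3.4,82]]}';python3 -c "
from h import *
f=crop('top',280,195,100,100,3.9,'pics/c1.png');g=crop('scene',290,120,140,140,3.9*100/140,'pics/c2.png')
cv2.imwrite('pics/g.png',np.hstack([cv2.imread('pics/c1.png'),cv2.imread('pics/c2.png')]))
print(r.get_obs()['tcp_pos'])"
```

```text
clock: 13.58
tcp_pos: [0.5031, -0.1315, 0.284]
orientation: [3.141, -0.044, -0.0]
contact_force: [-0.1, 0.2, -0.1]
grip_width: 0.0818
gripper_force: 0.0
[ 0.50326009 -0.13110786  0.28409394]
```

View pics/g.png

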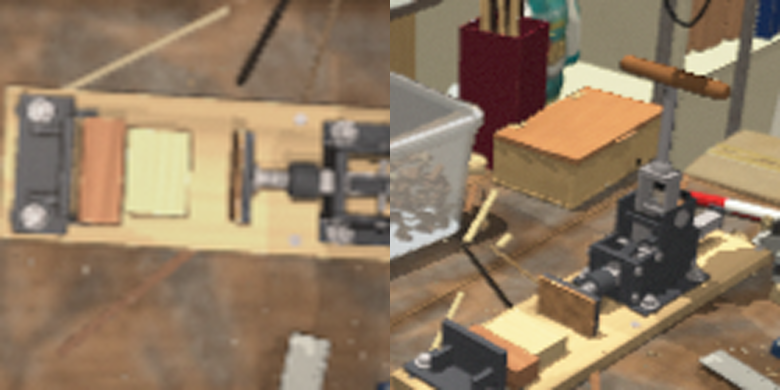

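The picture shows the short offcut centred at crop (158,172), almost touching the long one, with the pad face at x≈233 about 25 mm away. Now the lever grip, approached from above with a slight bias to the stroke side so that it doesn't press the rest stop.

```bash
python3 -c "
from h import *
to([.5028,-.136,.204],-92.06)
g=optics.grab_frame('scene')
a=[back(g,(290+(u-390)/2.786,120+v/2.786),.22) for u,v in((624,64),(728,91))];print(a,np.mean(a,0)+[.0042,-.0014,0])"
```

```text
shift [-0.01  0.2   3.2 ] turn [-0.    0.    0.08]
[array([ 0.54856828, -0.13270327,  0.22      ]), array([ 0.4449731 , -0.13692264,  0.22      ])] [ 0.50097069 -0.13621296  0.22      ]
```

```bash
python3 -m creep '{"rows":[[0,0.2,1,0,0,0.08,70],[0,0.2,2,0,0,0.08,60],[0,0.2,2.7,0,0,0.08,60],[0,0.2,3.2,0,0,0.08,60],[0,0.2,3.2,0,0,0.08,60]]}' 20; python3 -m creep '{"rows":[[0,0,0,0,0,0,40],[0,0,0,0,0,0,30],[0,0,0,0,0,0,20],[0,0,0,0,0,0,10],[0,0,0,0,0,0,10],[0,0,0,0,0,0,10]]}' 20;python3 -c "
from h import *
f=crop('top',280,195,100,100,3.9,'pics/c1.png');g=crop('scene',330,90,100,100,3.9,'pics/c2.png')
cv2.imwrite('pics/i.png',np.hstack([cv2.imread('pics/c1.png'),cv2.imread('pics/c2.png')]))
print(r.get_obs()['tcp_pos'],r.get_obs()['contact_force'])"
```

```text
clock: 14.35
tcp_pos: [0.5028, -0.1363, 0.2035]
orientation: [-3.141, 0.062, 0.002]
contact_force: [-0.7, 0.0, 0.2]
grip_width: 0.0599
gripper_force: 0.0
clock: 15.1
tcp_pos: [0.5036, -0.1369, 0.2047]
orientation: [3.14, -0.064, 0.002]
contact_force: [-1.2, -1.8, 5.4]
grip_width: 0.0138
gripper_force: 19.3
[ 0.50357349 -0.13693941  0.20470933] [-0.58093711 -1.52121055  5.39454758]
```

The grip reads 13.8 mm with 5 N lift, so the pads hold the bar above its middle. I'll open, go 6 mm lower and close again.

```bash
python3 -m creep '{"rows":[[0,0,0,0,0,0,30],[0,0,0,0,0,0,30],[0,0,0.25,0,0,0,30],[0,0,0.25,0,0,0,10],[0,0,0.25,0,0,0,10],[0,0,0.25,0,0,0,10],[0,0,0.25,0,0,0,10]]}' 20
```

```text
clock: 16.08
tcp_pos: [0.5025, -0.1365, 0.197]
orientation: [-3.141, 0.064, 0.002]
contact_force: [1.4, -0.8, -10.5]
grip_width: 0.0161
gripper_force: 21.0
```

```bash
python3 -m creep '{"rows":[[0,0,0,0,0,0,26],[0,0,-0.08,0,0,0,26],[0,0,-0.08,0,0,0,10],[0,0,-0.08,0,0,0,10],[0,0,-0.08,0,0,0,10]]}' 20;python3 -m creep '{"rows":[[0,-0.04,0,0,0,0,10],[0,-0.04,0,0,0,0,10],[0,-0.04,0,0,0,0,10]]}'
```

```text
clock: 16.7
tcp_pos: [0.5041, -0.1366, 0.2011]
orientation: [3.14, -0.064, 0.004]
contact_force: [-0.7, 0.2, 5.8]
grip_width: 0.0157
gripper_force: 20.4
clock: 17.08
tcp_pos: [0.5042, -0.1361, 0.2011]
orientation: [3.14, -0.064, 0.004]
contact_force: [-0.9, -0.4, 6.6]
grip_width: 0.0158
gripper_force: 20.4
```

```bash
for i in 1 2 3; do python3 -m creep '{"rows":[[0,-0.06,0,0,0,0,10],[0,-0.06,0,0,0,0,10]]}' | grep -E 'tcp|contact'; done
```

```text
tcp_pos: [0.5042, -0.1349, 0.2011]
contact_force: [-1.1, -0.9, 6.8]
tcp_pos: [0.5042, -0.1349, 0.2011]
contact_force: [-1.2, -5.6, 5.5]
tcp_pos: [0.5042, -0.1348, 0.2011]
contact_force: [0.1, -8.6, 6.1]
```

```bash
python3 -m creep '{"rows":[[0,0.3,0.01,0,0,0,10],[0,0.7,0.06,0,0,0,10],[0,1.1,0.13,0,0,0,10],[0,1.5,0.23,0,0,0,10],[0,1.75,0.3,0,0,0,10],[0,1.85,0.32,0,0,0,10],[0,1.85,0.32,0,0,0,10]]}' ; python3 -m creep '{"rows":[[0,0.08,0,0,0,0,10],[0,0.08,0,0,0,0,10]]}' | grep -E 'tcp|contact'; python3 -m creep '{"rows":[[0,0.06,0,0,0,0,10],[0,0.06,0,0,0,0,10]]}' | grep -E 'tcp|contact'
```

```text
clock: 18.7
tcp_pos: [0.5024, -0.1772, 0.1921]
orientation: [3.141, -0.063, 0.003]
contact_force: [3.3, 2.1, 1.8]
grip_width: 0.0158
gripper_force: 24.8
tcp_pos: [0.5024, -0.1782, 0.1919]
contact_force: [4.4, 4.0, -0.2]
tcp_pos: [0.5023, -0.1783, 0.1919]
contact_force: [4.8, 7.5, 0.3]
```

```bash
cp pics/c1.png pics/ref_top.png; cat >> h.py <<'E'
def pad():
    ref=cv2.imread("pics/ref_top.png"); f=crop("top",280,195,100,100,3.9,"pics/now.png"); n=cv2.imread("pics/now.png")
    for nm,(a,b,c,d) in dict(pad=(222,305,118,232),short=(122,194,120,222),long=(74,124,108,230)).items():
        T=ref[c:d,a:b]; x0,y0=max(a-125,0),max(c-12,0); S=n[y0:d+12,x0:b+15]
        m=cv2.matchTemplate(S,T,cv2.TM_CCOEFF_NORMED); _,v,_,p=cv2.minMaxLoc(m)
        z=1.02 if nm=="pad" else 1.035
        print(nm,"mm towards stop %.1f, across %.1f, score %.2f"%((a-x0-p[0])/3.9*z/387*1000,(c-y0-p[1])/3.9*z/387*1000,v))
    s=r.get_obs(); print(s["clock"],s["tcp_pos"],s["contact_force"])
E
python3 -m creep '{"rows":[[0,-0.4,-0.09,0,0,0,10],[0,-0.8,-0.19,0,0,0,10],[0,-1.2,-0.26,0,0,0,10],[0,-1.6,-0.3,0,0,0,10],[0,-1.85,-0.32,0,0,0,10],[0,-1.9,-0.32,0,0,0,10],[0,-1.9,-0.32,0,0,0,10]]}'; python3 -c "
from h import *
pad()"
```

```text
clock: 20.08
tcp_pos: [0.5041, -0.1356, 0.2014]
orientation: [3.137, -0.065, 0.004]
contact_force: [0.7, -4.3, 9.9]
grip_width: 0.0157
gripper_force: 19.4
pad mm towards stop 4.1, across 0.0, score 0.96
short mm towards stop 0.0, across 0.0, score 1.00
long mm towards stop 0.0, across 0.0, score 1.00
20.125 [ 0.5041098  -0.13560483  0.20142745] [-0.30863375 -1.86977498  9.96114856]
```

```bash
python3 -m creep '{"rows":[[0,0.3,0.01,0,0,0,10],[0,0.7,0.06,0,0,0,10],[0,1.1,0.13,0,0,0,10],[0,1.5,0.23,0,0,0,10],[0,1.75,0.3,0,0,0,10],[0,1.88,0.32,0,0,0,10],[0,1.88,0.32,0,0,0,10],[0,1.88,0.32,0,0,0,10]]}' | grep -E 'tcp|contact'; python3 -c "
from h import *
pad()"; python3 -m creep '{"rows":[[0,-0.4,-0.09,0,0,0,10],[0,-0.8,-0.19,0,0,0,10],[0,-1.2,-0.26,0,0,0,10],[0,-1.6,-0.3,0,0,0,10],[0,-1.83,-0.32,0,0,0,10],[0,-1.88,-0.32,0,0,0,10],[0,-1.88,-0.32,0,0,0,10]]}'| grep -E 'tcp|contact'; python3 -c "
from h import *
pad()"
```

```text
tcp_pos: [0.5021, -0.1783, 0.1923]
contact_force: [2.9, 6.5, 6.4]
pad mm towards stop 12.8, across 0.7, score 0.97
short mm towards stop 0.0, across 0.0, score 1.00
long mm towards stop 0.0, across 0.0, score 1.00
21.175 [ 0.50215857 -0.17825501  0.1922977 ] [3.18614237 6.53584003 5.67834505]
tcp_pos: [0.5037, -0.1355, 0.2009]
contact_force: [0.7, -2.3, 9.0]
pad mm towards stop 10.8, across 0.7, score 0.96
short mm towards stop 0.0, across 0.0, score 1.00
long mm towards stop 0.0, across 0.0, score 1.00
22.1 [ 0.50369699 -0.13545206  0.20092275] [ 1.06557926 -2.43760975  9.00723265]
```

```bash
python3 -m creep '{"rows":[[0,0.3,0.01,0,0,0,10],[0,0.7,0.06,0,0,0,10],[0,1.1,0.13,0,0,0,10],[0,1.5,0.23,0,0,0,10],[0,1.75,0.3,0,0,0,10],[0,1.88,0.32,0,0,0,10],[0,1.88,0.32,0,0,0,10],[0,1.88,0.32,0,0,0,10]]}' | grep -E 'tcp|contact'; python3 -c "
from h import *
pad()"; python3 -m creep '{"rows":[[0,-0.4,-0.09,0,0,0,10],[0,-0.8,-0.19,0,0,0,10],[0,-1.2,-0.26,0,0,0,10],[0,-1.6,-0.3,0,0,0,10],[0,-1.83,-0.32,0,0,0,10],[0,-1.88,-0.32,0,0,0,10],[0,-1.88,-0.32,0,0,0,10]]}'| grep -E 'tcp|contact'; python3 -c "
from h import *
pad()"
```

```text
tcp_pos: [0.5017, -0.1783, 0.1922]
contact_force: [1.8, 7.0, 7.2]
pad mm towards stop 20.3, across 0.7, score 0.94
short mm towards stop 0.0, across 0.0, score 1.00
long mm towards stop 0.0, across 0.0, score 1.00
23.15 [ 0.50170581 -0.17822953  0.19213897] [1.42908247 6.34923763 6.4053473 ]
tcp_pos: [0.5033, -0.1355, 0.2007]
contact_force: [1.3, -3.3, 8.7]
pad mm towards stop 17.6, across 0.7, score 0.96
short mm towards stop 0.0, across 0.0, score 1.00
long mm towards stop 0.0, across 0.0, score 1.00
24.075 [ 0.50329782 -0.13556413  0.20072879] [ 1.13084626 -2.25026225  8.46936089]
```

```bash
python3 -m creep '{"rows":[[0,0.3,0.01,0,0,0,10],[0,0.7,0.06,0,0,0,10],[0,1.1,0.13,0,0,0,10],[0,1.5,0.23,0,0,0,10],[0,1.75,0.3,0,0,0,10],[0,1.88,0.32,0,0,0,10],[0,1.88,0.32,0,0,0,10],[0,1.88,0.32,0,0,0,10]]}' | grep -E 'tcp|contact'; python3 -c "
from h import *
pad()"; python3 -m creep '{"rows":[[0,-0.4,-0.09,0,0,0,10],[0,-0.8,-0.19,0,0,0,10],[0,-1.2,-0.26,0,0,0,10],[0,-1.6,-0.3,0,0,0,10],[0,-1.83,-0.32,0,0,0,10],[0,-1.88,-0.32,0,0,0,10],[0,-1.88,-0.32,0,0,0,10]]}'| grep -E 'tcp|contact'; python3 -c "
from h import *
pad()"
```

```text
tcp_pos: [0.5014, -0.1782, 0.192]
contact_force: [2.1, 7.1, 6.7]
pad mm towards stop 27.0, across 2.0, score 0.94
short mm towards stop 1.4, across 0.0, score 0.88
long mm towards stop 0.0, across 0.0, score 1.00
25.125 [ 0.50134493 -0.1782302   0.19197527] [0.99226022 6.27479765 7.38427983]
tcp_pos: [0.503, -0.1355, 0.2004]
contact_force: [-0.1, -3.7, 7.3]
pad mm towards stop 23.7, across 1.4, score 0.93
short mm towards stop 0.7, across 0.0, score 0.98
long mm towards stop 0.0, across 0.0, score 1.00
26.05 [ 0.50295921 -0.13545983  0.20040598] [ 1.28660442 -3.06088864  6.69117517]
```

```bash
python3 -m creep '{"rows":[[0,0.3,0.01,0,0,0,10],[0,0.7,0.06,0,0,0,10],[0,1.1,0.13,0,0,0,10],[0,1.5,0.23,0,0,0,10],[0,1.75,0.3,0,0,0,10],[0,1.88,0.32,0,0,0,10],[0,1.88,0.32,0,0,0,10],[0,1.88,0.32,0,0,0,10]]}' | grep -E 'tcp|contact'; python3 -c "
from h import *
pad()"
```

```text
tcp_pos: [0.5012, -0.1782, 0.192]
contact_force: [-0.4, 6.6, 8.4]
pad mm towards stop 32.4, across 2.0, score 0.90
short mm towards stop 4.1, across 0.0, score 0.83
long mm towards stop 1.4, across 0.0, score 0.92
27.1 [ 0.50113909 -0.17824993  0.19197169] [0.33485115 7.23575695 8.05254841]
```

```bash
python3 -m creep '{"rows":[[0,-0.4,-0.09,0,0,0,10],[0,-0.8,-0.19,0,0,0,10],[0,-1.2,-0.26,0,0,0,10],[0,-1.6,-0.3,0,0,0,10],[0,-1.83,-0.32,0,0,0,10],[0,-1.88,-0.32,0,0,0,10],[0,-1.88,-0.32,0,0,0,10]]}'| grep -E 'tcp|contact'; python3 -c "
from h import *
pad()
f=crop('top',280,195,100,100,3.9,'pics/c1.png');g=crop('scene',290,180,100,100,3.9,'pics/c2.png')
cv2.imwrite('pics/j.png',np.hstack([cv2.imread('pics/c1.png'),cv2.imread('pics/c2.png')]))"
```

```text
tcp_pos: [0.5029, -0.1354, 0.2004]
contact_force: [-0.5, -3.0, 8.2]
pad mm towards stop 31.1, across 2.0, score 0.95
short mm towards stop 4.8, across 0.0, score 0.81
long mm towards stop 1.4, across 0.0, score 0.92
28.025 [ 0.50290833 -0.13539472  0.20044788] [-0.3477743  -2.69088608  7.98914676]
```

View pics/j.png

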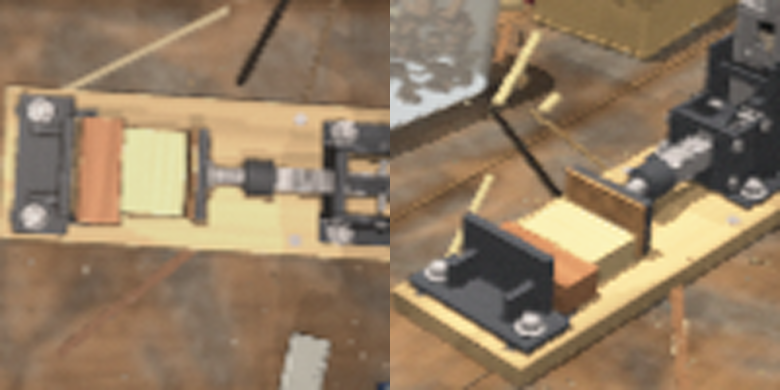

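The view shows pad, short offcut and long offcut in contact, with the blocks square and centred; short moved 4.8 mm and long 1.4 mm. The lever force is still the same as in idle strokes, so I'll add one more tooth.

```bash
python3 -m creep '{"rows":[[0,0.3,0.01,0,0,0,10],[0,0.7,0.06,0,0,0,10],[0,1.1,0.13,0,0,0,10],[0,1.5,0.23,0,0,0,10],[0,1.75,0.3,0,0,0,10],[0,1.88,0.32,0,0,0,10],[0,1.88,0.32,0,0,0,10],[0,1.88,0.32,0,0,0,10]]}' | grep -E 'tcp|contact'; python3 -c "
from h import *
pad()"
```

```text
tcp_pos: [0.5011, -0.1783, 0.1918]
contact_force: [-0.1, 7.0, 6.5]
pad mm towards stop 37.8, across 2.0, score 0.89
short mm towards stop 9.6, across 0.7, score 0.81
long mm towards stop 4.8, across 0.0, score 0.82
29.175 [ 0.50108866 -0.17826555  0.19176506] [-0.4609903   6.32145438  5.84300534]
```

```bash
python3 -m creep '{"rows":[[0,-0.4,-0.09,0,0,0,10],[0,-0.8,-0.19,0,0,0,10],[0,-1.2,-0.26,0,0,0,10],[0,-1.6,-0.3,0,0,0,10],[0,-1.83,-0.32,0,0,0,10],[0,-1.88,-0.32,0,0,0,10],[0,-1.88,-0.32,0,0,0,10]]}'| grep -E 'tcp|contact'; python3 -c "
from h import *
pad()"; python3 -m creep '{"rows":[[0,0.3,0.01,0,0,0,10],[0,0.7,0.06,0,0,0,10],[0,1.1,0.13,0,0,0,10],[0,1.5,0.23,0,0,0,10],[0,1.75,0.3,0,0,0,10],[0,1.88,0.32,0,0,0,10],[0,1.88,0.32,0,0,0,10],[0,1.88,0.32,0,0,0,10]]}' | grep -E 'tcp|contact'; python3 -c "
from h import *
pad()"
```

```text
tcp_pos: [0.5031, -0.1351, 0.2007]
contact_force: [-1.8, -2.4, 8.8]
pad mm towards stop 36.5, across 2.0, score 0.92
short mm towards stop 9.6, across 0.7, score 0.77
long mm towards stop 4.8, across 0.0, score 0.82
30.1 [ 0.50302777 -0.13504366  0.20072825] [-1.09077527 -3.43617511  8.19576732]
tcp_pos: [0.5013, -0.1767, 0.192]
contact_force: [0.4, 8.7, 5.3]
pad mm towards stop 37.8, across 2.0, score 0.83
short mm towards stop 9.6, across 0.7, score 0.81
long mm towards stop 4.8, across 0.0, score 0.82
31.15 [ 0.50134576 -0.17671474  0.19203186] [0.02524308 8.33696299 5.83638614]
```

```bash
python3 -m creep '{"rows":[[0,0.1,0.01,0,0,0,10],[0,0.1,0.01,0,0,0,10],[0,0.1,0.01,0,0,0,10]]}' | grep -E 'tcp|contact'; python3 -m creep '{"rows":[[0,0.06,0.01,0,0,0,10],[0,0.06,0.01,0,0,0,10],[0,0.06,0.01,0,0,0,10]]}' | grep -E 'tcp|contact'
```

```text
tcp_pos: [0.5013, -0.1782, 0.1916]
contact_force: [0.5, 10.3, 5.4]
tcp_pos: [0.5013, -0.1783, 0.1915]
contact_force: [-1.6, 13.9, 7.3]
```

```bash
cp pics/c1.png pics/k5.png; python3 -m creep '{"rows":[[0,-0.4,-0.09,0,0,0,10],[0,-0.8,-0.19,0,0,0,10],[0,-1.2,-0.26,0,0,0,10],[0,-1.6,-0.3,0,0,0,10],[0,-1.9,-0.34,0,0,0,10],[0,-2.04,-0.34,0,0,0,10],[0,-2.04,-0.34,0,0,0,10]]}'| grep -E 'tcp|contact'; python3 -c "
from h import *
pad()
import shutil; shutil.copy('pics/now.png','pics/k7.png')
def sub(m):
    _,v,_,(x,y)=cv2.minMaxLoc(m); a,b,c=m[y,x-1:x+2]; return x+.5*(a-c)/(a-2*b+c),y,v
k5=cv2.imread('pics/k5.png');k0=cv2.imread('pics/ref_top.png');k7=cv2.imread('pics/k7.png')
for nm,(a,b,c,d) in dict(plate=(190,214,122,228),collar=(240,280,158,196)).items():
    T=k5[c:d,a:b]
    for n,k in(('k0',k0),('k5',k5),('k7',k7)):
        x,y,v=sub(cv2.matchTemplate(k[c-8:d+8,a-40:b+80],T,cv2.TM_CCOEFF_NORMED)); print(nm,n,round(x-40,1),y-8,round(float(v),2))
"
```

```text
tcp_pos: [0.5032, -0.1349, 0.2009]
contact_force: [-2.2, -3.2, 8.8]
pad mm towards stop 37.8, across 2.0, score 0.85
short mm towards stop 9.6, across 0.7, score 0.81
long mm towards stop 4.8, across 0.0, score 0.82
32.825 [ 0.50315894 -0.13487426  0.20087538] [-1.99037911 -3.26396015  8.92686245]
plate k0 46.5 1 0.92
plate k5 0.0 0 1.0
plate k7 -11.4 -1 0.89
collar k0 45.2 3 0.8
collar k5 0.0 0 1.0
collar k7 -19.8 -1 0.97
```

Tooth 7 bears on the joint. Since tooth 5 the collar moved 14 mm but the plate only about 8 mm, so the spring is compressed about 5–6 mm (roughly 20 N). The lever pulls back about 6.4 N more than at idle, which also means it bears. Another tooth would come close to 52 N, so I'll stop and let go.

```bash
python3 -m creep '{"rows":[[0,0,0,0,0,0,30],[0,0,0,0,0,0,50],[0,0,0,0,0,0,60],[0,0,0,0,0,0,60],[0,0,-0.8,0,0,0,60],[0,0,-2,0,0,0,60],[0,0,-3.5,0,0,0,60],[0,0,-4,0,0,0,60],[0,0,-4,0,0,0,60]]}'; python3 -c "
from h import *
pad()
# grip bar position: edges of the orange grip in scene, before vs now
for z in [0]:
    g=optics.grab_frame('scene')['color']; cv2.imwrite('pics/s_end.png',g)
s0=cv2.resize(cv2.imread('pics/scene0.png'),(560,420),interpolation=cv2.INTER_AREA)
T=s0[136:158,370:414]; m=cv2.matchTemplate(g[116:178,340:444],T,cv2.TM_CCOEFF_NORMED); _,v,_,p=cv2.minMaxLoc(m); print('grip shift px',p[0]-30,p[1]-20,v)
"
```

```text
clock: 33.95
tcp_pos: [0.5035, -0.1333, 0.3]
orientation: [3.141, -0.064, 0.001]
contact_force: [0.3, 0.2, -1.2]
grip_width: 0.0601
gripper_force: 0.0
pad mm towards stop 37.8, across 2.0, score 0.85
short mm towards stop 9.6, across 0.7, score 0.81
long mm towards stop 4.8, across 0.0, score 0.82
34.0 [ 0.50287197 -0.13330013  0.298971  ] [ 0.38975042  0.14026135 -1.03125239]
grip shift px 0 0 0.9471226930618286
```

```bash
python3 -c "
from bench import r
print(r.hand_in())"
```

```text
the job is handed in; nothing more can be done
None
```

I placed the short offcut against the long one and pumped the clamp seven teeth until the pad bore on the joint. The kept force is somewhere between 10 N (lever pull) and 24 N (spring compression in the pictures). I then laid the lever back on its rest stop, let go and handed the job in at 34 s; it gave no verdict.

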